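Load a module housing under the wire bonder's hold-down flap

TASK

Load the module housing that lies in the workholder's track: press the release bar down with one fingertip to hold the spring-closed flap up, and with the other fingertip push the housing along the track, under the raised flap, until it is fully home against the end stop; only then let go of the bar so that the flap closes down on the housing. Just push the housing: do not lift or tip it, keep off the bare circuit inside it, and leave everything else on the bench where it is.

Things in the scene. Friction and masses are not known exactly. Their poses are not given: they have to be found in the camera images.
- workholder: heated workholder of a wire bonder, fixed to the bench: black base plate 230 x 180 x 10 mm under an aluminium bed, top 45 mm above the bench, at x = -113 to +113, y = -82 to +14 mm. Origin: centre of the base plate's underside; +x is the feed direction along the track, z up. Bearing blocks 12 x 20 x 21 mm on the bed at x = -106 and +106, y = 0 carry a shaft along y = 0
- seat (a point): point on the bed at the foot of the end stop's face, mid-track: workholder x = +90, y = -43.5, z = 45 mm. The stop is 8 mm high. The track is two guide rails 4 mm high and 57 mm apart on the bed, along the workholder's x from -112 to +93 mm, centred at y = -43.5 mm
- rock_shaft (a joint): angle (rad) of the shaft, a see-saw with the flap on its -y side and the release bar on its +y side. Axis along the workholder's x at y = 0, 59 mm above the bench. 0 = shut; grows as the bar goes down and the flap up; stops at 0.6. Spring: 0.10 N m at 0 plus 0.20 N m per rad (5 to 6 N at mid-bar). The flap clears the housing from 0.25; shut on it, it reads about 0.17
- flap: steel hold-down flap, a plate 44 mm long (workholder x = +40 to +84 mm) reaching 26 mm from the shaft over the track's edge, with a rounded lip turned down along its edge (workholder y = -24 mm). Shut, the lip is 8 mm above the bed, too low for the housing; at 0.42 rad 18 mm. Origin: on the shaft axis at workholder x = 0; turns with the shaft
- release_bar: steel bar, pressed down to raise the flap: a flat strip 150 mm long (workholder x = -100 to +50 mm), 28 mm wide, 3 mm thick, lying 20 to 48 mm from the shaft axis on its +y side, alongside the track. Shut, it slopes up away from the shaft at 0.2 rad. Origin: on the shaft axis at workholder x = 0; turns with the shaft
- bar_mid (a point): centre of the release bar's upper face, 34 mm from the shaft axis, at workholder x = -25 mm; shut it is 66 mm above the bench, at 0.42 rad about 52 mm
- housing: open module housing of gold-coloured metal, 56 (x) x 54 (y) x 12 mm, about 90 g, lying in the track before the flap with 1.5 mm play at each side. Origin: centre of its underside; its x runs along the feed direction: rear wall at x = -28 mm, front at +28. End walls 5 mm thick, side walls 12 mm; cavity 46 x 30 mm, 8 mm deep. Fully home its origin is at workholder x = +62 mm
- housing_circuit: bare ceramic circuit 44 x 28 mm on the floor of the housing's cavity, its top 7 mm below the rim; not to be touched. Origin: centre of its underside
- spare_housing: a second module housing just like the first, lying on the bench; bystander. Origin: centre of its underside
- chip_box: bystander: flat square chip box, 51 x 51 x 13 mm. Origin: centre of its underside
- wire_spool: bystander: bond-wire spool standing on its flange, 52 mm across, 25 mm high. Origin: centre of its underside
- tweezers: bystander: steel tweezers lying flat, 115 mm long, 8 mm high. Origin: centre of its underside
- dispenser: bystander: white solvent bottle, 64 mm across, 110 mm high. Origin: centre of its underside
- epoxy_jar: bystander: small amber jar, 48 mm across, 60 mm high. Origin: centre of its underside
- dish: bystander: shallow steel dish, 80 mm across, 18 mm high. Origin: centre of its underside
- screwdriver: bystander: screwdriver lying on the bench, 150 mm long. Origin: centre of its underside
Mind the look-alikes: they are no part of the job. What is shaped like the housing but green is not meant.

How it is judged:
By the outcome, as a careful person would: the job done as asked, in the order asked, and still so for the second after the job is handed in, with the robot touching nothing.
It also fails if it takes over 38 s, if anything falls off the work surface, if the arm or the gripper's body presses on something with over 40 N, if the wrist force passes 120 N, or if a joint passes its speed limit or range.

ROBOT

A 7-joint arm with a two-finger parallel gripper is mounted at the origin on the work surface. World frame = base frame: x ahead of the robot, y to its left, z up, the work surface at z = 0. Lengths are in m, angles in rad, forces in N, time in s.
With the tool pointing down it reaches from about 0.425 to 0.875 m from the base axis. Payload 4.7 kg.
Tool frame: the origin (TCP) lies midway between the tips of the shut fingers; the grasp point (between the pads) lies 19 mm behind it; z points along the fingers, y is the line along which they close (so a half turn about z gives the same grasp; the last joint's range is limited). The gripper opens to 85 mm and grips with 20 to 120 N. Pads are 22 mm wide; open, the fingers measure 114 mm over their backs; the gripper's body (76 mm by 85 mm) begins 54 mm behind the grasp point. The pads swing forward as they close: fully open they stand 13 mm farther back than shut.
Start: joints at [1.19, 0.321, -0.07, 1.45, 0.023, 1.371, -0.057], TCP at [0.25, -0.6, 0.209] pointing down, gripper open.
Joint ranges: [-2.86, 2.86], [-0.3, 2.09], [-1.38, 1.24], [0.06, 2.45], [-1.56, 4.7], [0.09, 2.05], [-2.69, 2.69]. Speed limits (rad/s): [2.57, 2.57, 3.14, 3.14, 3.14, 3.14, 3.14].

INTERFACE

Orientations are given as a rotation vector (axis times angle).
In Python, from bench import * gives the robot as it stands. The module is installed in compiled form; this text tells all that it offers.
- The arm moves only by the tool move_arm, never from a script. Its argument "plan" is a list that holds one entry, the list of rows, each a list of 7 numbers: the turn, a rotation vector about the tool's x, y, z in rad, then the shift along the tool's x, y, z in cm, then the closure, from -1 (fully open) to 1 (shut). A call has 1 to 5 rows; each row is the pose to reach, as a shift and turn from the pose commanded when the call began, along the tool's axes at that moment; what a row does not reach only later rows make up. A row lasts 1/12 s, in which the tool goes at most 41.7 mm and 7.16 degrees, less where a joint would pass 70% of its speed; a pose out of reach is approached as far as the arm can. A call with a gripper value outside its range is refused whole. The fingers move at their own pace and stop on an object; "newtons" is the grip in N (left out, the last holds). Time passes only in rows, so rows that repeat a pose let the fingers close. It gives the time, the measured TCP pose, the force, the opening and the grip force at its end, in the units of the state.
- sense(): the state, without advancing time (a new reading comes with each control period).
- read_camera(name): name is "scene" or "top"; returns a dict with "image" (480x640x3 uint8, red, green, blue), "depth" (480x640 float32, m along the optical axis (not along the pixel's ray), 0 where there is no reading), "mtx" (3x3 intrinsics, pixels), "distortion" ([k1, k2, p1, p2, k3] as OpenCV has them; the pictures are not rectified), "rvec" (rotation vector, rad) and "tvec" (3), from world to camera coordinates, as OpenCV has them. Camera axes: x right, y down, z forward; pixel columns grow to the right and rows downward; lengths in m; the calibration is good to about 2 mm. A picture is of the moment at which its call begins.
- hand_in(): hands the job in; it is judged then, once.
Trained networks look in a picture, given as the dict that the camera call returned (one of the last four; its "shot" number tells which), for a name from the list of things; names that differ only in an ending like _2 or _b are one class to them, and where a whole thing is asked for, a point or a joint stands for the part that bears it (a point fixed in the world has none). Each returns a list of dicts, best first, with "confidence" (0 to 1); they miss things now and then, are a little off and sometimes report something else, mostly with a low value. They report only what shows in the picture. A call takes as long as a camera call. They do not tell look-alikes from the thing itself.
- find_in(picture, query): "uv" ([column, row] in pixels, amid what is visible of it).
- mark_of(picture, query): "uv" ([column, row] in pixels: a listed point, or the origin of a listed thing).
The state is a dict: "time": time; "qpos": joint angles; "dq": joint speeds; "effort": joint torques, N m; "tool_pos": TCP position; "tcp_rot": TCP orientation; "wrist_force": force on the tool from outside, world axes, zero at the start; "moment": the same for the moment, N m; "finger_gap": opening from 0.0 (shut) to 1.0 (fully open); "gripper_force": force on a finger pad.
Only numpy, scipy, OpenCV 4.12 (cv2) and the standard library are available. Lean on these libraries where they do the work, as an engineer would, in place of code of your own. Each camera call takes 0.05 s, during which the arm holds its last target. There are 200 camera calls.

## Working session

There is one attempt and no reset: what is moved stays moved. The work goes in short steps, Python scripts to look and compute and a tool call to move; the robot and the scene stay as the last step left them, time stands still between calls to the robot, and variables do not carry over. Pictures are saved under pics/ and viewed, at most 13 in all, crops included, and the job is handed in when it is done.

Besides the shell and the picture viewer there is one more tool, called after ">>>" as name(argument=value, ...), one argument or row to a line, values as JSON. move_arm: Moves the arm, as the interface text tells. Its arguments: {"type":"object","properties":{"plan":{"type":"array","items":{"type":"array","items":{"type":"array","items":{"type":"number"}}}},"newtons":{"type":"number"}},"required":["plan"]}

```bash
mkdir -p pics
cat > h.py <<'E'
from bench import *
import numpy as np, cv2
from scipy.spatial.transform import Rotation as R
def ray(p,uv):
    n=cv2.undistortPoints(np.array([[uv]],float),p["mtx"],np.array(p["distortion"]))[0,0]
    M=cv2.Rodrigues(np.array(p["rvec"],float))[0]; t=np.array(p["tvec"],float).ravel()
    return -M.T@t, M.T@np.array([n[0],n[1],1.0])
def dep(p,uv):
    c,d=ray(p,uv); u,v=[int(round(a)) for a in uv]
    w=p["depth"][max(v-2,0):v+3,max(u-2,0):u+3]; w=w[w>0]
    return c+d*np.median(w) if w.size else None
def atz(p,uv,z):
    c,d=ray(p,uv); return c+d*(z-c[2])/d[2]
def proj(p,X):
    return cv2.projectPoints(np.array(X,float).reshape(-1,3),np.array(p["rvec"],float),np.array(p["tvec"],float),p["mtx"],np.array(p["distortion"]))[0][:,0]
def save(p,n,crop=None,s=1):
    im=p["image"][:,:,::-1]
    if crop: im=im[crop[1]:crop[3],crop[0]:crop[2]]
    cv2.imwrite("pics/"+n,cv2.resize(im,None,fx=s,fy=s,interpolation=cv2.INTER_CUBIC))
E
python3 - <<'E'
from h import *
np.set_printoptions(precision=4,suppress=True)
s=sense();print(s["tool_pos"],s["tcp_rot"],s["finger_gap"],s["time"])
for n in("scene","top"):
    p=read_camera(n);save(p,n+"0.png");print(n,ray(p,(320,240)))
    for q in("workholder","housing","housing_circuit","flap","release_bar","bar_mid","seat","spare_housing"):
        for r in mark_of(p,q)[:3]: print(q,np.array(r["uv"]),round(r["confidence"],2),dep(p,r["uv"]))
E
```

```text
[ 0.2497 -0.5995  0.2079] [-3.0787 -0.6157  0.0008] 1.0009725002253882 0.0
scene (array([ 1.2108, -0.2823,  1.0355]), array([-0.5677,  0.2144, -0.7949]))
workholder [384.1 260.4] 0.72 [0.6185 0.1119 0.0473]
housing [351.1 199.1] 0.67 [0.3662 0.1298 0.004 ]
housing_circuit [391.3 249.4] 0.68 [0.5707 0.1593 0.0102]
housing_circuit [352.7 199.2] 0.58 [0.368  0.134  0.0039]
housing_circuit [368.3 255.9] 0.46 [0.594  0.0796 0.0495]
flap [384.6 248.1] 0.47 [0.5932 0.1232 0.0612]
release_bar [391.2 252.4] 0.73 [0.6097 0.1339 0.0593]
bar_mid [387.7 235.5] 0.76 [0.5624 0.1455 0.0654]
bar_mid [166.  306.2] 0.46 [ 0.5601 -0.4191  0.0389]
seat [403.1 283.3] 0.94 [0.6982 0.1245 0.0531]
spare_housing [333.6 286.2] 0.94 [ 0.6212 -0.022   0.0041]
top (array([ 0.4544, -0.0051,  1.0665]), array([ 0.089 , -0.0238, -0.9958]))
workholder [248.7 220.5] 0.97 [0.5896 0.1233 0.0466]
workholder [494.7 241.6] 0.39 [ 0.5362 -0.4041  0.0599]
housing [268.5 214.5] 0.88 [0.6015 0.0803 0.0505]
housing [252.1 323.3] 0.64 [0.3672 0.1215 0.0055]
housing_circuit [266.3 216. ] 0.64 [0.5984 0.0851 0.0502]
housing_circuit [247.6 328.2] 0.52 [0.3566 0.1314 0.0056]
release_bar [243.6 218.2] 0.73 [0.5928 0.1324 0.0607]
bar_mid [237.  235.5] 0.66 [0.5555 0.1455 0.0662]
seat [247.1 171.1] 0.94 [0.6965 0.1261 0.0528]
spare_housing [317.7 212.6] 0.87 [ 0.6108 -0.0262  0.0065]
```

View pics/top0.png

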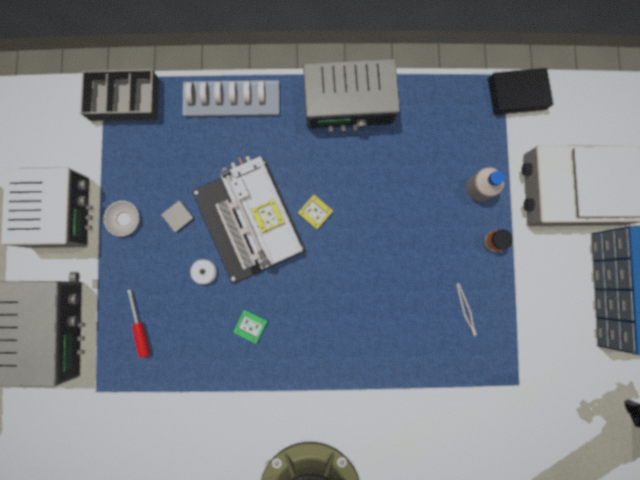

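View pics/scene0.png

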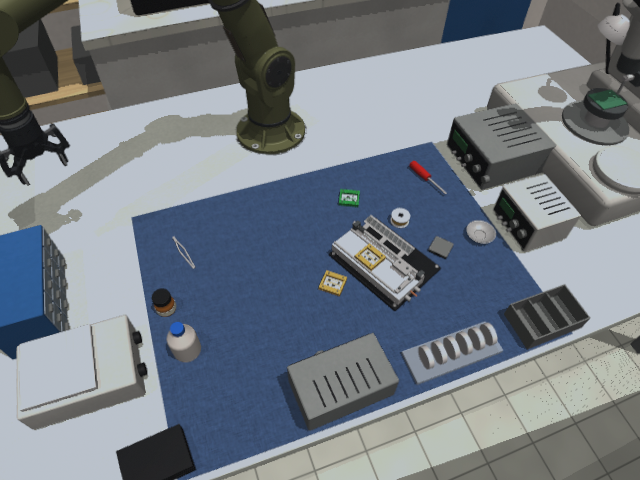

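The top view shows the workholder at about (248,220). The track feeds up and left: the stop is near (247,171) and the gold housing in the track is at (268,215). The spare gold housing is at (317,212) and the green look-alike at (250,327). Next I'll refine the workholder pose.

Run:
```python
from h import *
from scipy.optimize import minimize
np.set_printoptions(precision=4,suppress=True)
def cloud(p):
    v,u=np.mgrid[120:340,150:470]; u=u.ravel();v=v.ravel()
    n=cv2.undistortPoints(np.c_[u,v].astype(float)[:,None],p["mtx"],np.array(p["distortion"]))[:,0]
    d=p["depth"][v,u].astype(float); M=cv2.Rodrigues(np.array(p["rvec"],float))[0]
    X=(np.c_[n,np.ones(len(n))]*d[:,None]-np.array(p["tvec"]).ravel())@M
    return X[d>0],p["image"][v,u][d>0]
P={n:read_camera(n) for n in("scene","top")}
save(P["top"],"top1.png",(180,140,320,290),4)
for n,p in P.items():
    X,C=cloud(p)
    L=X-[0.59,0.123,0]; near=np.hypot(L[:,0],L[:,1])<0.165
    X,C=X[near],C[near]
    bench=X[np.abs(X[:,2])<.006]; print(n,"bench z",np.median(bench[:,2]))
    # bed band
    b=X[(X[:,2]>.041)&(X[:,2]<.052)]
    print("bed z",np.median(b[:,2]),len(b), "rect",cv2.minAreaRect((b[:,:2]*1000).astype(np.float32)))
    # wall/level fit: maximise points of bed within rect in wh frame
    def cost(q):
        c,s=np.cos(q[2]),np.sin(q[2]); D=X[:,:2]-q[:2]
        x=c*D[:,0]+s*D[:,1]; y=-s*D[:,0]+c*D[:,1]
        ib=(np.abs(x)<.113)&(y>-.082)&(y<.014); ip=(np.abs(x)<.115)&(np.abs(y)<.09)&~ib
        hi=X[:,2]
        e=np.where(ib,np.clip(.040-hi,0,.01),np.where(ip,np.clip(.006-hi,0,.006),np.clip(hi-.003,0,.02)))
        return e.sum()
    best=None
    for yaw in np.radians([20,24,28,32]):
        r=minimize(cost,[.59,.123,yaw],method="Nelder-Mead",options=dict(initial_simplex=[[.59,.123,yaw],[.6,.123,yaw],[.59,.133,yaw],[.59,.123,yaw+.08]]))
        if best is None or r.fun<best.fun: best=r
    print("pose",best.x,np.degrees(best.x[2]),best.fun)
    g=C.astype(int); gold=(g[:,0]-g[:,2]>60)&(g[:,1]-g[:,2]>40)&(X[:,2]>.045)&(X[:,2]<.065)
    c,s=np.cos(best.x[2]),np.sin(best.x[2]); D=X[gold][:,:2]-best.x[:2]
    W=np.c_[c*D[:,0]+s*D[:,1],-s*D[:,0]+c*D[:,1]]
    print("gold in wh",len(W),np.percentile(W,[1,5,50,95,99],axis=0).T,"z",np.median(X[gold][:,2]),np.percentile(X[gold][:,2],90))
    mid=best.x[:2]+np.array([[c,-s],[s,c]])@[.09,-.0435];print("seat",mid,proj(p,[*mid,.045]))
```

```text
scene bench z 0.000862411981310896
bed z 0.04536616079955575 2044 rect ((616.4166870117188, 93.60221862792969), (238.83819580078125, 97.66389465332031), 26.337533950805664)
pose [0.5929 0.1318 0.4066] 23.295461376063315 12.147444163697017
gold in wh 228 [[-0.0426 -0.041  -0.0135  0.0127  0.0138]
 [-0.0767 -0.0751 -0.0504 -0.0237 -0.0184]] z 0.05649611441534824 0.0590122695614296
seat [0.6927 0.1275] [[402.7135 282.9267]]
top bench z 0.0012559112481663488
bed z 0.04602204125084278 3274 rect ((608.3539428710938, 97.72676086425781), (226.7128143310547, 96.4680404663086), 23.48185920715332)
pose [0.5949 0.1288 0.4118] 23.595941633550712 16.184325211826824
gold in wh 262 [[-0.0427 -0.0411 -0.0154  0.0098  0.0106]
 [-0.0693 -0.0683 -0.043  -0.02   -0.019 ]] z 0.0576311396292412 0.05977579483750977
seat [0.6948 0.125 ] [[248.0458 172.6726]]
```

View pics/top1.png

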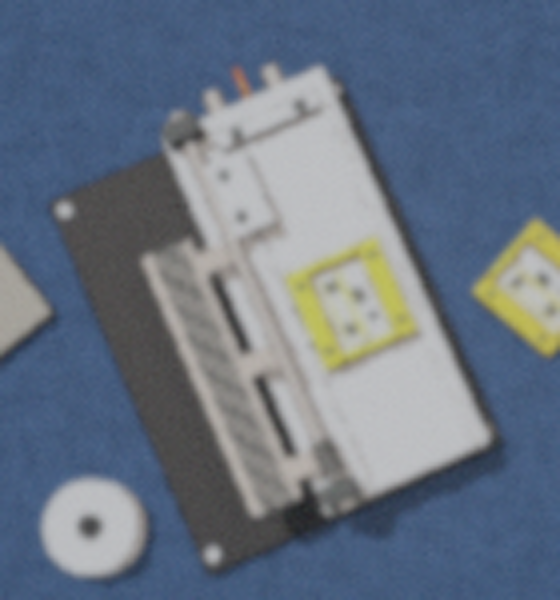

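```bash
cat > goal.py <<'E'
from h import *
np.set_printoptions(precision=4,suppress=True)
O=np.array([.5949,.1288]); A=np.radians(23.5)
RW=R.from_euler("z",A).as_matrix()
def W(x,y,z): return np.array([*O,0])+RW@np.array([x,y,z])
def toWH(P): return RW.T@(np.array(P)-[*O,0])
def go(x,y,z):
    s=sense(); T=R.from_rotvec(s["tcp_rot"]); M=T.as_matrix()
    for sg in(1,-1):
        X=sg*RW[:,0]; Z=np.array([0,0,-1.]); G=np.c_[X,np.cross(Z,X),Z]
        print(sg,"turn",(T.inv()*R.from_matrix(G)).as_rotvec(),"shift cm",100*M.T@(W(x,y,z)-s["tool_pos"]))
    print("wh",toWH(s["tool_pos"]),"yawx",np.degrees(np.arctan2(M[1,0],M[0,0])),"tilt",M[:,2],"gap",s["finger_gap"],"F",np.array(s["wrist_force"]),"t",s["time"],"q",np.array(s["qpos"]))
E
python3 -c "
from goal import *
go(-.065,-.005,.2); print(W(-.065,-.005,.2))"
```

```text
1 turn [ 0.0001  0.0001 -0.0153] shift cm [ 53.3827 -53.4091   0.8979]
-1 turn [ 0.0001 -0.0002  3.1263] shift cm [ 53.3827 -53.4091   0.8979]
wh [-0.6069 -0.5309  0.2091] yawx 22.623348880312374 tilt [-0.     -0.0002 -1.    ] gap 1.0037753634297069 F [0.1249 0.4028 0.1605] t 1.0 q [ 1.1901  0.321  -0.0701  1.4505  0.0226  1.3708 -0.0569]
[0.5373 0.0983 0.2   ]
```

>>> move_arm(
  plan=[
    [[0, 0, -0.004, 4, -4, 0, -0.5], [0, 0, -0.008, 6, -6, 0, -0.5], [0, 0, -0.012, 8, -8, 0, -0.5], [0, 0, -0.015, 11, -11, 0, -0.5], [0, 0, -0.015, 13.4, -13.4, 0, -0.5]],
  ],
)

```text
time: 1.42
tool_pos: [0.323, -0.4224, 0.2091]
tcp_rot: [-3.076, -0.64, -0.001]
wrist_force: [1.3, -0.1, 0.1]
finger_gap: 0.752
gripper_force: 0.0
```

>>> move_arm(
  plan=[
    [[0, 0, 0, 2.7, -2.7, 0, -0.5], [0, 0, 0, 5.4, -5.4, 0, -0.5], [0, 0, 0, 8.1, -8.1, 0, -0.5], [0, 0, 0, 10.8, -10.8, 0, -0.5], [0, 0, 0, 13.4, -13.4, 0, -0.5]],
  ],
)

```text
time: 1.83
tool_pos: [0.3922, -0.2465, 0.2094]
tcp_rot: [3.075, 0.639, 0.001]
wrist_force: [1.8, -0.7, -0.5]
finger_gap: 0.753
gripper_force: 0.0
```

>>> move_arm(
  plan=[
    [[0, 0, 0, 2.7, -2.7, 0, -0.5], [0, 0, 0, 5.4, -5.4, 0, -0.5], [0, 0, 0, 8.1, -8.1, 0, -0.5], [0, 0, 0, 10.8, -10.8, 0, -0.5], [0, 0, 0, 13.4, -13.4, 0, -0.5]],
  ],
)

```text
time: 2.25
tool_pos: [0.4616, -0.0702, 0.2094]
tcp_rot: [3.075, 0.64, 0.001]
wrist_force: [0.8, -0.8, 0.9]
finger_gap: 0.749
gripper_force: 0.0
```

```bash
python3 -c "
from goal import *
go(-.065,-.005,.15)"
```

```text
1 turn [ 0.0012 -0.0006  0.    ] shift cm [ 13.6515 -12.4394   5.9378]
-1 turn [ 0.001   0.0019 -3.1416] shift cm [ 13.6515 -12.4394   5.9378]
wh [-0.2016 -0.1293  0.2094] yawx 23.500030629919966 tilt [ 0.0011 -0.0009 -1.    ] gap 0.7490518181579974 F [ 0.8245 -0.7805  0.9451] t 2.25 q [ 0.6968 -0.0581 -0.5756  1.8661 -0.0319  1.3232 -1.031 ]
```

>>> move_arm(
  plan=[
    [[0, 0, 0, 2.7, -2.7, 1, -0.5], [0, 0, 0, 5.4, -5.2, 2, -0.5], [0, 0, 0, 8.1, -7.7, 3.5, -0.5], [0, 0, 0, 10.8, -10.1, 5, -0.5], [0, 0, 0, 13.5, -12.3, 6, -0.5]],
  ],
)

```text
time: 2.67
tool_pos: [0.5359, 0.0962, 0.1481]
tcp_rot: [3.076, 0.639, -0.001]
wrist_force: [-0.3, -1.0, 1.5]
finger_gap: 0.75
gripper_force: 0.0
```

Run:
```python
from goal import *
p=read_camera("top");q=read_camera("scene")
go(-.065,-.005,.08)
save(p,"t2.png",(200,150,300,270),4); save(q,"s2.png",(300,170,460,310),5)
# predicted finger tips
s=sense();M=R.from_rotvec(s["tcp_rot"]).as_matrix()
# points near fingers: cloud below z .17 above .09 
for n,c in(("top",p),("scene",q)):
    v,u=np.mgrid[130:330,180:480];u=u.ravel();v=v.ravel()
    X=np.array([a for a in (np.r_[0,0,0],)])
    nn=cv2.undistortPoints(np.c_[u,v].astype(float)[:,None],c["mtx"],np.array(c["distortion"]))[:,0]
    d=c["depth"][v,u].astype(float);Rm=cv2.Rodrigues(np.array(c["rvec"],float))[0]
    X=(np.c_[nn,np.ones(len(nn))]*d[:,None]-np.array(c["tvec"]).ravel())@Rm
    X=X[(d>0)&(X[:,2]>.09)]; L=(X-s["tool_pos"])@M*1000
    L=L[(np.abs(L[:,0])<80)&(np.abs(L[:,1])<80)]
    for a in range(-30,80,10):
        k=(L[:,2]>-a-10)&(L[:,2]<=-a)
        if k.sum()>3: 
            h,_=np.histogram(L[k,1],np.arange(-70,71,10)); print(n,"behind",a,"y hist",h,"x",np.percentile(L[k,0],[5,95]))
```

```text
1 turn [-0.0058  0.0003  0.0084] shift cm [0.0418 0.3844 6.7148]
-1 turn [-0.0005 -0.0091 -3.1331] shift cm [0.0418 0.3844 6.7148]
wh [-0.0654 -0.0015  0.1472] yawx 23.983544346388587 tilt [-0.0026  0.0052 -1.    ] gap 0.7461206203983529 F [0.8399 0.4191 0.3135] t 2.7667 q [ 0.4504  0.2098 -0.7604  1.7719  0.1473  1.2211 -1.502 ]
top behind 70 y hist [0 0 0 0 0 0 0 0 0 0 0 9 2 0] x [-16.3948  -8.9489]
scene behind 20 y hist [0 0 0 4 0 0 0 0 0 0 1 0 0 0] x [-6.0999 10.3385]
scene behind 30 y hist [ 0  0  0 25  0  0  0  0  0  0 10  6  0  0] x [-5.7574 13.489 ]
scene behind 40 y hist [ 0  0  2 27  0  0  0  0  0  0 14 15  0  0] x [-5.768  12.7491]
scene behind 50 y hist [ 0  0  0 29  0  0  0  0  0  0 10  8  0  0] x [-7.2669 13.563 ]
scene behind 60 y hist [ 0  1  2 28  0  0  0  0  0  0  5  4  0  0] x [-4.2334 12.9094]
scene behind 70 y hist [ 2  4  4 11  0  0  0  0  0  1 11 11  4 11] x [-2.8698 14.6246]
```

View pics/s2.png

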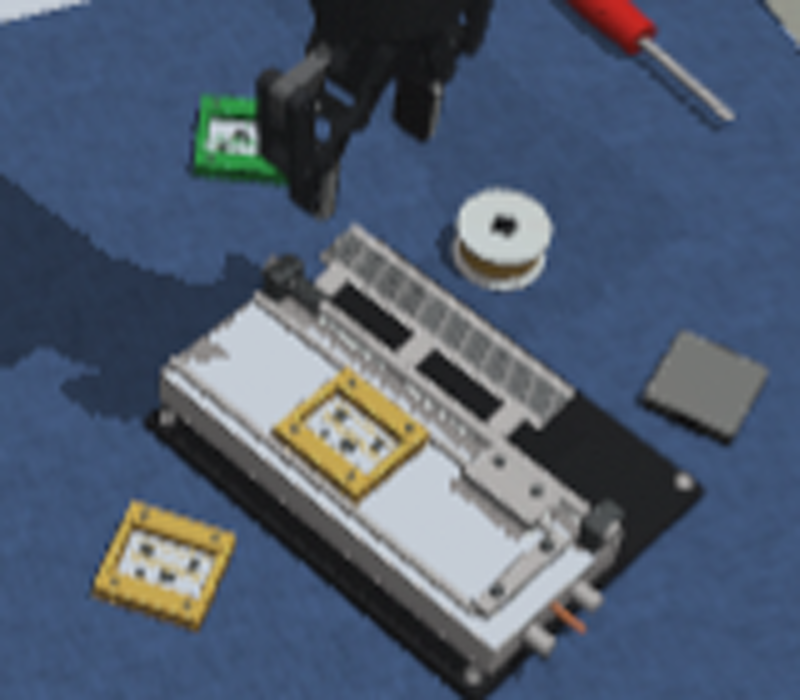

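The scene view shows the gripper above the near end of the workholder, with the +y finger's tip near crop (320,215). The housing lies mid-track at (350,435), and the track behind it is free. I'll check how far the fingertips sit behind the TCP.

Run:
```python
from goal import *
q=read_camera("scene")
s=sense();M=R.from_rotvec(s["tcp_rot"]).as_matrix()
go(-.065,-.005,.08)
im=cv2.resize(q["image"][170:270,330:410,::-1],None,fx=7,fy=6,interpolation=cv2.INTER_CUBIC)
for y in(-33,33,-45,45):
  for b,col in((0,(0,0,255)),(10,(0,255,0)),(20,(255,255,0))):
    for x in (-11,11):
      u,v=proj(q,s["tool_pos"]+M@(np.array([x,y,-b])/1000))[0]
      cv2.circle(im,(int((u+.5-330)*7),int((v+.5-170)*6)),3,col,-1)
cv2.imwrite("pics/s3.png",im)
```

```text
1 turn [-0.0031  0.0012  0.0055] shift cm [0.1959 0.0573 6.788 ]
-1 turn [-0.0019 -0.0049 -3.1361] shift cm [0.1959 0.0573 6.788 ]
wh [-0.0669 -0.0046  0.1479] yawx 23.81555859904397 tilt [-0.0024  0.0024 -1.    ] gap 0.7479562450186358 F [0.5581 0.1549 0.2413] t 2.8167 q [ 0.4529  0.2071 -0.7575  1.7725  0.1477  1.2227 -1.4999]
```

View pics/s3.png

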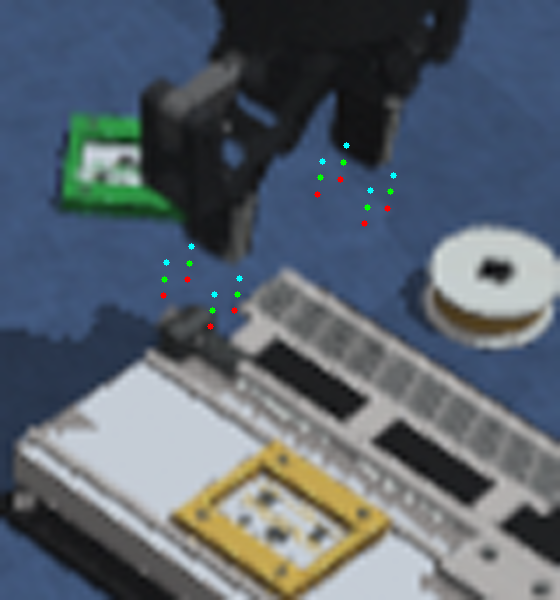

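Per this view, the fingertips sit about 28 mm behind the nominal TCP, and their lateral positions match. I'll descend in steps and use contact force to check.

>>> move_arm(
  plan=[
    [[0, 0, 0, 0, 0, 2, -0.5], [0, 0, 0, 0, 0, 4, -0.5], [0, 0, 0, 0, 0, 5.5, -0.5], [0, 0, 0, 0, 0, 6.5, -0.5], [0, 0, 0, 0, 0, 6.5, -0.5]],
  ],
)

```text
time: 3.23
tool_pos: [0.5345, 0.0926, 0.0823]
tcp_rot: [3.076, 0.637, -0.005]
wrist_force: [-0.2, -0.4, -0.2]
finger_gap: 0.75
gripper_force: 0.0
```

Run:
```python
from goal import *
q=read_camera("scene");p=read_camera("top")
s=sense();M=R.from_rotvec(s["tcp_rot"]).as_matrix()
go(-.065,-.005,.08)
print("moment",s["moment"])
im=cv2.resize(q["image"][190:290,330:410,::-1],None,fx=7,fy=6,interpolation=cv2.INTER_CUBIC)
for y in(-33,33,-45,45):
  for b,col in((0,(0,0,255)),(10,(0,255,0)),(20,(255,255,0)),(30,(255,0,255))):
      u,v=proj(q,s["tool_pos"]+M@(np.array([11,y,-b])/1000))[0]
      cv2.circle(im,(int((u+.5-330)*7),int((v+.5-190)*6)),3,col,-1)
cv2.imwrite("pics/s4.png",im)
```

```text
1 turn [ 0.0006 -0.0003 -0.0014] shift cm [ 0.2779 -0.3867  0.4578]
-1 turn [-0.0005 -0.0009  3.1402] shift cm [ 0.2779 -0.3867  0.4578]
wh [-0.0678 -0.0089  0.0846] yawx 23.420081518615667 tilt [ 0.0005 -0.0004 -1.    ] gap 0.7513738530720386 F [-0.6435  1.0292  0.1953] t 3.3333 q [ 0.4317  0.2731 -0.7398  1.8428  0.2058  1.103  -1.5451]
moment [-0.0132  0.0078  0.0147]
```

View pics/s4.png

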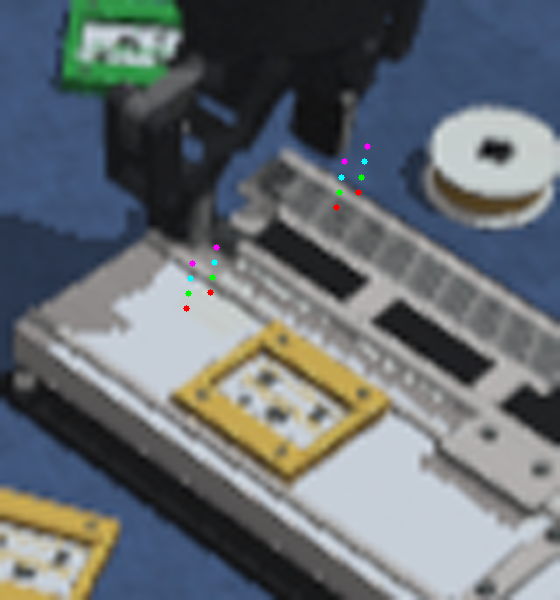

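The push finger stands over the track behind the housing at about (200,245), and the other over the bar at about (345,155). Neither touches anything yet. I'll go on descending while watching the force.

>>> move_arm(
  plan=[
    [[0, 0, 0, 0.1, -0.35, 0.5, -0.5], [0, 0, 0, 0.1, -0.35, 1.0, -0.5], [0, 0, 0, 0.1, -0.35, 1.5, -0.5], [0, 0, 0, 0.1, -0.35, 1.5, -0.5]],
  ],
)

```text
time: 3.67
tool_pos: [0.5349, 0.0979, 0.0681]
tcp_rot: [3.076, 0.64, -0.002]
wrist_force: [0.4, -0.4, -1.5]
finger_gap: 0.748
gripper_force: 0.0
```

>>> move_arm(
  plan=[
    [[0, 0, 0, 0, 0, 0.4, -0.5], [0, 0, 0, 0, 0, 0.8, -0.5], [0, 0, 0, 0, 0, 0.8, -0.5]],
  ],
)

```text
time: 3.92
tool_pos: [0.5349, 0.0978, 0.0601]
tcp_rot: [-3.076, -0.639, 0.002]
wrist_force: [-0.1, 0.3, -0.1]
finger_gap: 0.748
gripper_force: 0.0
```

Run:
```python
from goal import *
go(-.065,-.005,.06); s=sense(); print(s["moment"],s["tool_pos"])
q=read_camera("scene"); p=read_camera("top"); go(-.065,-.005,.06);
for c in(q,p):
  for n in("bar_mid","housing"):
    r=mark_of(c,n)[:1]; print(n,r,[toWH(dep(c,a["uv"])) for a in r])
```

```text
1 turn [-0.0003  0.0013 -0.0004] shift cm [0.2347 0.0469 0.0111]
-1 turn [0.002  0.0005 3.1412] shift cm [0.2347 0.0469 0.0111]
wh [-0.0673 -0.0045  0.0601] yawx 23.477954569946085 tilt [-0.0013 -0.0002 -1.    ] gap 0.7476177969452997 F [-0.1454  0.3388 -0.0661] t 3.9167 q [ 0.4136  0.3047 -0.7328  1.8647  0.2319  1.0603 -1.572 ]
[ 0.027  0.001 -0.021] [0.5349 0.0978 0.0601]
1 turn [-0.0002  0.0005 -0.0003] shift cm [0.1909 0.0488 0.0739]
-1 turn [0.0008 0.0003 3.1413] shift cm [0.1909 0.0488 0.0739]
wh [-0.0669 -0.0045  0.0607] yawx 23.480985872397387 tilt [-0.0005 -0.     -1.    ] gap 0.7480840567326974 F [-0.338   0.3212 -0.6174] t 4.0167 q [ 0.4137  0.3041 -0.7331  1.8639  0.2315  1.0607 -1.5718]
bar_mid [{'uv': [390.6, 234.4], 'confidence': 0.84}] [array([-0.0199,  0.0356,  0.0665])]
housing [{'uv': [369.2, 259.5], 'confidence': 0.74}] [array([-0.0113, -0.0514,  0.05  ])]
bar_mid [] []
housing [{'uv': [268.0, 217.8], 'confidence': 0.55}] [array([-0.0196, -0.0433,  0.0519])]
```

>>> move_arm(
  plan=[
    [[0, 0, 0, 0, 0, 0.25, -0.5], [0, 0, 0, 0, 0, 0.5, -0.5], [0, 0, 0, 0, 0, 0.5, -0.5]],
  ],
)

```text
time: 4.47
tool_pos: [0.5351, 0.0978, 0.0554]
tcp_rot: [-3.076, -0.639, 0.001]
wrist_force: [0.0, 0.1, -0.2]
finger_gap: 0.75
gripper_force: 0.0
```

>>> move_arm(
  plan=[
    [[0, 0, 0, 0, 0, 0.25, -0.5], [0, 0, 0, 0, 0, 0.5, -0.5], [0, 0, 0, 0, 0, 0.5, -0.5]],
  ],
)

```text
time: 4.72
tool_pos: [0.5351, 0.0979, 0.0503]
tcp_rot: [-3.076, -0.639, 0.002]
wrist_force: [-0.9, -0.4, -0.3]
finger_gap: 0.753
gripper_force: 0.0
```

>>> move_arm(
  plan=[
    [[0, 0, 0, 0, 0, 0.25, -0.5], [0, 0, 0, 0, 0, 0.5, -0.5], [0, 0, 0, 0, 0, 0.5, -0.5]],
  ],
)

```text
time: 4.97
tool_pos: [0.5351, 0.0979, 0.0454]
tcp_rot: [-3.076, -0.639, 0.001]
wrist_force: [0.4, -0.0, -0.2]
finger_gap: 0.746
gripper_force: 0.0
```

Run:
```python
from goal import *
q=read_camera("scene"); p=read_camera("top"); go(-.065,-.005,.06); s=sense(); print(s["moment"])
for c,n in((q,"scene"),(p,"top")):
    r=mark_of(c,"bar_mid")[:1]; print(n,r,[toWH(dep(c,a["uv"])) for a in r])
a=cv2.resize(q["image"][200:270,340:420,::-1],None,fx=7,fy=8,interpolation=cv2.INTER_CUBIC)
cv2.imwrite("pics/s5.png",a)
```

```text
1 turn [-0.0001  0.0003 -0.0003] shift cm [ 0.1867  0.0483 -1.4186]
-1 turn [0.0005 0.0002 3.1413] shift cm [ 0.1867  0.0483 -1.4186]
wh [-0.0669 -0.0045  0.0458] yawx 23.481705688274136 tilt [-0.0004 -0.     -1.    ] gap 0.7478539065082256 F [-0.0751  1.0763 -0.0493] t 5.0667 q [ 0.4053  0.3238 -0.7263  1.8763  0.2484  1.0336 -1.5847]
[ 0.0157 -0.0168 -0.0188]
scene [{'uv': [387.0, 232.6], 'confidence': 0.97}] [array([-0.03  ,  0.0332,  0.0667])]
top [] []
```

View pics/s5.png

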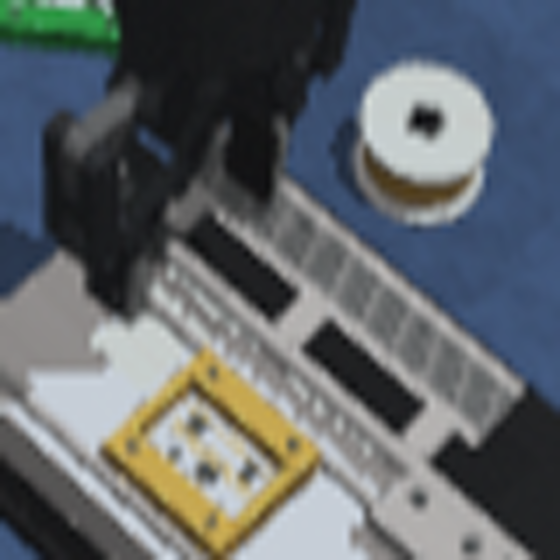

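The bar finger's tip at (260,195) is just above the striped bar, and the push finger at (115,310) is above the track behind the housing. I'll keep descending.

>>> move_arm(
  plan=[
    [[0, 0, 0, 0, 0, 0.25, -0.5], [0, 0, 0, 0, 0, 0.5, -0.5], [0, 0, 0, 0, 0, 0.5, -0.5]],
  ],
)

```text
time: 5.42
tool_pos: [0.5351, 0.0978, 0.0404]
tcp_rot: [-3.076, -0.639, 0.001]
wrist_force: [0.1, 0.5, 0.2]
finger_gap: 0.75
gripper_force: 0.0
```

>>> move_arm(
  plan=[
    [[0, 0, 0, 0, 0, 0.15, -0.5], [0, 0, 0, 0, 0, 0.3, -0.5], [0, 0, 0, 0, 0, 0.3, -0.5]],
  ],
)

```text
time: 5.67
tool_pos: [0.5355, 0.098, 0.0378]
tcp_rot: [-3.076, -0.639, 0.0]
wrist_force: [-0.4, 0.2, 0.2]
finger_gap: 0.753
gripper_force: 0.0
```

>>> move_arm(
  plan=[
    [[0, 0, 0, 0, 0, 0.15, -0.5], [0, 0, 0, 0, 0, 0.3, -0.5], [0, 0, 0, 0, 0, 0.3, -0.5]],
  ],
)

```text
time: 5.92
tool_pos: [0.5354, 0.0984, 0.035]
tcp_rot: [-3.076, -0.64, -0.0]
wrist_force: [-1.2, 0.3, 3.9]
finger_gap: 0.75
gripper_force: 1.5
```

>>> move_arm(
  plan=[
    [[0, 0, 0, 0, 0, 0.15, -0.5], [0, 0, 0, 0, 0, 0.3, -0.5], [0, 0, 0, 0, 0, 0.3, -0.5]],
  ],
)

```text
time: 6.17
tool_pos: [0.5354, 0.0986, 0.0319]
tcp_rot: [-3.075, -0.64, -0.0]
wrist_force: [-2.2, 2.1, 3.5]
finger_gap: 0.748
gripper_force: 1.8
```

Contact started at TCP z ≈ 0.036, where the bar sits at about 67 mm, so the tips are about 31 mm behind the TCP. Now I'll press down to a tip height of about 51–52 mm.

>>> move_arm(
  plan=[
    [[0, 0, 0, 0, 0, 0.3, -0.5], [0, 0, 0, 0, 0, 0.6, -0.5], [0, 0, 0, 0, 0, 0.9, -0.5], [0, 0, 0, 0, 0, 1.1, -0.5], [0, 0, 0, 0, 0, 1.1, -0.5]],
  ],
)

```text
time: 6.58
tool_pos: [0.5362, 0.0973, 0.0212]
tcp_rot: [3.075, 0.638, 0.001]
wrist_force: [-2.0, -0.2, 6.6]
finger_gap: 0.751
gripper_force: 3.4
```

Run:
```python
from goal import *
q=read_camera("scene"); go(-.065,-.005,.0205); s=sense(); print(s["moment"])
for n in("flap","bar_mid","housing"):
    r=mark_of(q,n)[:1]; print(n,r,[toWH(dep(q,a["uv"])) for a in r])
# flap lip & bar angle from depth cloud in wh frame
v,u=np.mgrid[190:310,330:450];u=u.ravel();v=v.ravel()
nn=cv2.undistortPoints(np.c_[u,v].astype(float)[:,None],q["mtx"],np.array(q["distortion"]))[:,0]
d=q["depth"][v,u].astype(float);Rm=cv2.Rodrigues(np.array(q["rvec"],float))[0]
X=((np.c_[nn,np.ones(len(nn))]*d[:,None]-np.array(q["tvec"]).ravel())@Rm-[*O,0])@RW
f=X[(X[:,0]>.045)&(X[:,0]<.08)&(X[:,1]>-.026)&(X[:,1]<-.004)&(X[:,2]>.05)]; print("flap slope",np.polyfit(f[:,1],f[:,2],1),len(f))
b=X[(X[:,0]>-.02)&(X[:,0]<.045)&(X[:,1]>.021)&(X[:,1]<.047)&(X[:,2]>.03)]; print("bar slope",np.polyfit(b[:,1],b[:,2],1),len(b))
cv2.imwrite("pics/s6.png",cv2.resize(q["image"][200:300,340:440,::-1],None,fx=6,fy=6,interpolation=cv2.INTER_CUBIC))
```

```text
1 turn [ 0.0012 -0.0005 -0.0007] shift cm [ 0.1381 -0.0433  0.0816]
-1 turn [-0.0009 -0.0019  3.1408] shift cm [ 0.1381 -0.0433  0.0816]
wh [-0.0664 -0.0054  0.0213] yawx 23.457200768714568 tilt [ 0.001  -0.0009 -1.    ] gap 0.7478247727501723 F [-1.163  -0.1404  7.2301] t 6.6333 q [ 0.3901  0.3579 -0.7123  1.8941  0.279   0.9891 -1.6073]
[0.1167 0.4453 0.0326]
flap [{'uv': [390.3, 249.9], 'confidence': 0.64}] [array([0.0087, 0.0033, 0.0587])]
bar_mid [{'uv': [388.3, 236.2], 'confidence': 0.75}] [array([-0.0318,  0.045 ,  0.0397])]
housing [{'uv': [349.9, 200.9], 'confidence': 0.64}] [array([-0.2016,  0.0786,  0.0128])]
flap slope [-0.2546  0.0654] 93
bar slope [-0.3435  0.0584] 144
```

View pics/s6.png

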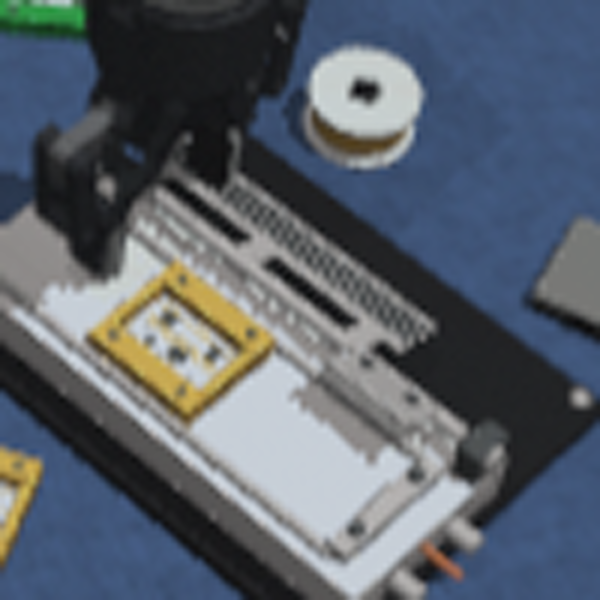

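The flap is up: the bar slope implies about 0.5 rad and the force is about 7 N. The push finger at crop (100,270) is in the track behind the housing. I'll ease up 1.5 mm and start pushing along +x.

>>> move_arm(
  plan=[
    [[0, 0, 0, 0.4, 0, -0.15, -0.5], [0, 0, 0, 0.8, 0, -0.15, -0.5], [0, 0, 0, 1.2, 0, -0.15, -0.5], [0, 0, 0, 1.6, 0, -0.15, -0.5], [0, 0, 0, 2.0, 0, -0.15, -0.5]],
  ],
)

```text
time: 7.2
tool_pos: [0.5524, 0.1055, 0.0221]
tcp_rot: [3.075, 0.639, -0.006]
wrist_force: [-5.6, -0.2, 7.0]
finger_gap: 0.75
gripper_force: 3.6
```

```bash
cat > look.py <<'E'
from goal import *
def cl(q):
    v,u=np.mgrid[170:330,320:460];u=u.ravel();v=v.ravel()
    nn=cv2.undistortPoints(np.c_[u,v].astype(float)[:,None],q["mtx"],np.array(q["distortion"]))[:,0]
    d=q["depth"][v,u].astype(float);Rm=cv2.Rodrigues(np.array(q["rvec"],float))[0]
    X=((np.c_[nn,np.ones(len(nn))]*d[:,None]-np.array(q["tvec"]).ravel())@Rm-[*O,0])@RW
    return X,q["image"][v,u].astype(int)
def look(n):
    q=read_camera("scene"); X,g=cl(q); go(-.065,-.005,.022)
    k=(g[:,0]-g[:,2]>60)&(g[:,1]-g[:,2]>40)&(X[:,2]>.045)&(X[:,2]<.07)&(np.abs(X[:,0])<.12)&(np.abs(X[:,1])<.085)
    print("gold",k.sum(),np.percentile(X[k],[2,50,98],axis=0).T)
    b=X[(X[:,0]>.0)&(X[:,0]<.045)&(X[:,1]>.021)&(X[:,1]<.047)&(X[:,2]>.03)]; print("bar slope",np.polyfit(b[:,1],b[:,2],1),len(b))
    cv2.imwrite("pics/%s.png"%n,cv2.resize(q["image"][200:300,340:440,::-1],None,fx=6,fy=6,interpolation=cv2.INTER_CUBIC))
E
python3 -c "
from look import *
look('s7')"
```

```text
1 turn [-0.0002  0.0024 -0.    ] shift cm [-1.7672  0.0634  0.0281]
-1 turn [0.0038 0.0002 3.1415] shift cm [-1.7672  0.0634  0.0281]
wh [-0.0473 -0.0044  0.0222] yawx 23.4973435897548 tilt [-0.0023 -0.0008 -1.    ] gap 0.7497633627312242 F [-3.9861  0.7839  6.6222] t 7.25 q [ 0.3619  0.3961 -0.7036  1.8461  0.2993  1.0099 -1.6263]
gold 233 [[-0.0372 -0.0089  0.0178]
 [-0.0729 -0.0464 -0.0185]
 [ 0.0507  0.0568  0.0608]]
bar slope [-0.3287  0.0592] 104
```

>>> move_arm(
  plan=[
    [[0, 0, 0, 0.5, 0, 0, -0.5], [0, 0, 0, 1.0, 0, 0, -0.5], [0, 0, 0, 1.5, 0, 0, -0.5], [0, 0, 0, 2.0, 0, 0, -0.5], [0, 0, 0, 2.5, 0, 0, -0.5]],
  ],
)

```text
time: 7.67
tool_pos: [0.5753, 0.1155, 0.022]
tcp_rot: [3.075, 0.64, -0.006]
wrist_force: [-5.0, -0.3, 5.7]
finger_gap: 0.748
gripper_force: 3.4
```

```bash
python3 -c "
from look import *
look('s8')"
```

```text
1 turn [-0.0003  0.0021  0.0001] shift cm [-4.2923  0.077   0.0274]
-1 turn [-0.0034 -0.0005 -3.1415] shift cm [-4.2923  0.077   0.0274]
wh [-0.0221 -0.0042  0.0222] yawx 23.505491771993274 tilt [-0.0021 -0.0006 -1.    ] gap 0.752772620261608 F [-4.2921  1.1038  5.6086] t 7.7167 q [ 0.3269  0.444  -0.691   1.7854  0.3247  1.031  -1.6471]
gold 241 [[-0.0133  0.0153  0.0425]
 [-0.0731 -0.0481 -0.0188]
 [ 0.0485  0.0565  0.0603]]
bar slope [-3.5229  0.2014] 125
```

View pics/s8.png

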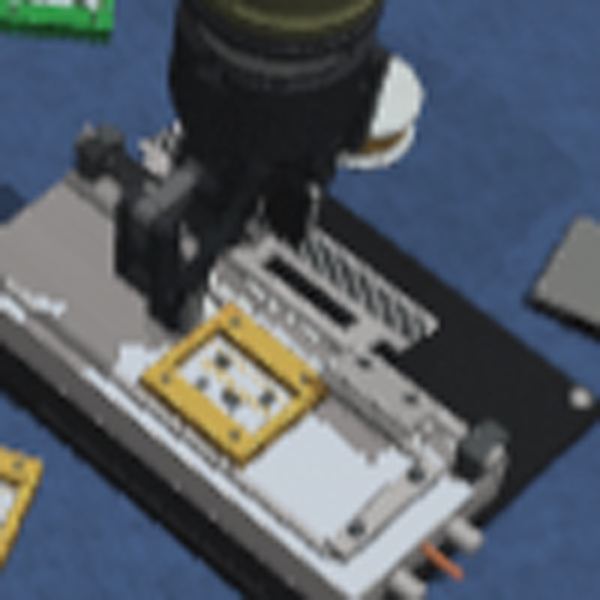

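The push finger at (185,320) bears on the rear wall near its middle. The housing is flat and square, and its front corner is just entering under the raised flap at (320,378). About 45 mm remain.

>>> move_arm(
  plan=[
    [[0, 0, 0, 0.5, 0, 0, -0.5], [0, 0, 0, 1.0, 0, 0, -0.5], [0, 0, 0, 1.5, 0, 0, -0.5], [0, 0, 0, 2.0, 0, 0, -0.5], [0, 0, 0, 2.5, 0, 0, -0.5]],
  ],
)

```text
time: 8.13
tool_pos: [0.5983, 0.1256, 0.022]
tcp_rot: [3.075, 0.64, -0.005]
wrist_force: [-5.7, 0.3, 6.5]
finger_gap: 0.75
gripper_force: 3.4
```

>>> move_arm(
  plan=[
    [[0, 0, 0, 0.4, 0, 0, -0.5], [0, 0, 0, 0.8, 0, 0, -0.5], [0, 0, 0, 1.1, 0, 0, -0.5], [0, 0, 0, 1.4, 0, 0, -0.5], [0, 0, 0, 1.4, 0, 0, -0.5]],
  ],
)

```text
time: 8.55
tool_pos: [0.6117, 0.1316, 0.0222]
tcp_rot: [3.076, 0.64, -0.003]
wrist_force: [-3.7, 0.9, 6.2]
finger_gap: 0.75
gripper_force: 3.1
```

```bash
python3 -c "
from look import *
look('s9')"
```

```text
1 turn [-0.0003  0.0019  0.0001] shift cm [-8.159   0.0851  0.0407]
-1 turn [-0.0029 -0.0005 -3.1415] shift cm [-8.159   0.0851  0.0407]
wh [ 0.0166 -0.0041  0.0223] yawx 23.506561655498626 tilt [-0.0018 -0.0005 -1.    ] gap 0.7516994674373838 F [-3.5099  0.9092  5.8635] t 8.6 q [ 0.2748  0.515  -0.672   1.6886  0.3577  1.0662 -1.6706]
gold 229 [[ 0.0267  0.0536  0.0827]
 [-0.0728 -0.0507 -0.0203]
 [ 0.0494  0.0564  0.0605]]
bar slope [-0.5482  0.1097] 182
```

>>> move_arm(
  plan=[
    [[0, 0, 0, 0.12, 0, 0, -0.5], [0, 0, 0, 0.24, 0, 0, -0.5], [0, 0, 0, 0.36, 0, 0, -0.5], [0, 0, 0, 0.48, 0, 0, -0.5]],
  ],
)

```text
time: 8.93
tool_pos: [0.6155, 0.1331, 0.0222]
tcp_rot: [3.075, 0.64, -0.005]
wrist_force: [-4.2, -0.2, 6.0]
finger_gap: 0.749
gripper_force: 3.5
```

>>> move_arm(
  plan=[
    [[0, 0, 0, 0.1, 0, 0, -0.5], [0, 0, 0, 0.15, 0, 0, -0.5], [0, 0, 0, 0.15, 0, 0, -0.5]],
  ],
)

```text
time: 9.18
tool_pos: [0.6169, 0.1338, 0.0222]
tcp_rot: [3.075, 0.64, -0.005]
wrist_force: [-4.1, -0.8, 5.9]
finger_gap: 0.751
gripper_force: 3.3
```

>>> move_arm(
  plan=[
    [[0, 0, 0, 0.1, 0, 0, -0.5], [0, 0, 0, 0.15, 0, 0, -0.5], [0, 0, 0, 0.15, 0, 0, -0.5]],
  ],
)

```text
time: 9.43
tool_pos: [0.6183, 0.1344, 0.0222]
tcp_rot: [3.075, 0.64, -0.005]
wrist_force: [-4.6, 0.1, 6.5]
finger_gap: 0.752
gripper_force: 3.3
```

>>> move_arm(
  plan=[
    [[0, 0, 0, 0.1, 0, 0, -0.5], [0, 0, 0, 0.15, 0, 0, -0.5], [0, 0, 0, 0.15, 0, 0, -0.5]],
  ],
)

```text
time: 9.68
tool_pos: [0.6186, 0.1344, 0.022]
tcp_rot: [3.075, 0.639, -0.009]
wrist_force: [-7.9, -1.5, 7.7]
finger_gap: 0.75
gripper_force: 4.8
```

The force is rising and the TCP has stalled, so this looks like the end stop. I'll confirm with one more small push.

>>> move_arm(
  plan=[
    [[0, 0, 0, 0.1, 0, 0, -0.5], [0, 0, 0, 0.2, 0, 0, -0.5], [0, 0, 0, 0.2, 0, 0, -0.5]],
  ],
)

```text
time: 9.93
tool_pos: [0.6188, 0.1344, 0.0219]
tcp_rot: [3.074, 0.638, -0.015]
wrist_force: [-13.2, -2.0, 11.5]
finger_gap: 0.751
gripper_force: 7.6
```

```bash
python3 -c "
from look import *
look('s10')
p=read_camera('top'); r=mark_of(p,'housing')[:2]
print([(a['confidence'],toWH(atz(p,a['uv'],.045))) for a in r])
"
```

```text
1 turn [ 0.0002  0.0097 -0.0011] shift cm [-8.9128  0.0713  0.0759]
-1 turn [ 0.0152 -0.0003  3.1405] shift cm [-8.9128  0.0713  0.0759]
wh [ 0.0241 -0.0044  0.0219] yawx 23.438513999596623 tilt [-0.0088 -0.0041 -1.    ] gap 0.7478656983891832 F [-10.9685  -2.1433  12.0058] t 9.9833 q [ 0.2605  0.5344 -0.6663  1.6616  0.3653  1.0834 -1.6764]
gold 224 [[ 0.0351  0.0633  0.089 ]
 [-0.0728 -0.0533 -0.022 ]
 [ 0.0502  0.0566  0.0602]]
bar slope [-0.3822  0.0776] 135
[(0.51, array([0.0638, 0.1254, 0.045 ])), (0.5, array([ 0.0634, -0.0508,  0.045 ]))]
```

View pics/s10.png

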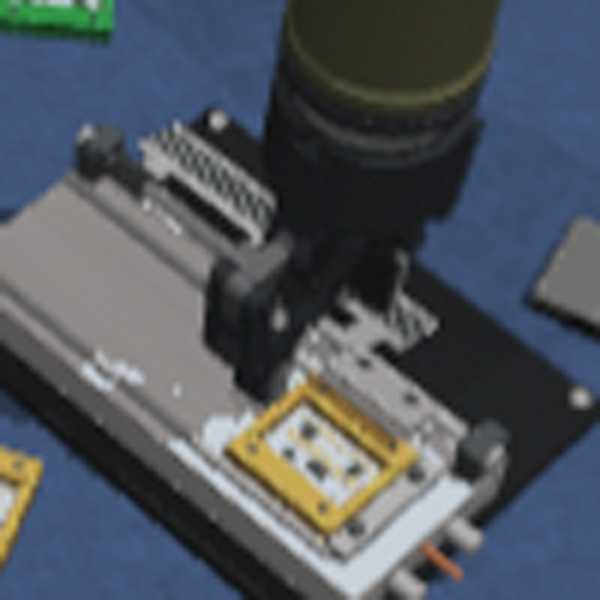

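The housing sits flat against the end-stop bracket at (410,480) and under the flap; its origin reads x ≈ 62–63 mm and the push has stalled with force rising. I'll back the finger off the rear wall while keeping the bar held down, then check.

>>> move_arm(
  plan=[
    [[0, 0, 0, -0.2, 0, 0, -0.5], [0, 0, 0, -0.4, 0, 0, -0.5], [0, 0, 0, -0.6, 0, 0, -0.5], [0, 0, 0, -0.8, 0, 0, -0.5], [0, 0, 0, -1.0, 0, 0, -0.5]],
  ],
)

```text
time: 10.5
tool_pos: [0.6166, 0.1338, 0.024]
tcp_rot: [-3.074, -0.639, -0.011]
wrist_force: [3.0, 3.6, 5.6]
finger_gap: 0.75
gripper_force: 2.9
```

```bash
python3 -c "
from look import *
look('s11')
"
```

```text
1 turn [-0.0002 -0.0067 -0.0005] shift cm [-8.6538  0.0885  0.1463]
-1 turn [-0.0105  0.0003  3.1411] shift cm [-8.6538  0.0885  0.1463]
wh [ 0.0215 -0.0042  0.024 ] yawx 23.47398926737483 tilt [ 0.006   0.0028 -1.    ] gap 0.7471463549297049 F [1.8482 2.8011 5.4215] t 10.55 q [ 0.2735  0.5161 -0.6723  1.6831  0.3587  1.0622 -1.6716]
gold 217 [[ 0.0349  0.0627  0.0891]
 [-0.0731 -0.0562 -0.0223]
 [ 0.0487  0.0566  0.0607]]
bar slope [1.084  0.0461] 163
```

>>> move_arm(
  plan=[
    [[0, 0, 0, -0.2, 0, 0.1, -0.5], [0, 0, 0, -0.4, 0, 0.1, -0.5], [0, 0, 0, -0.4, 0, 0.1, -0.5]],
  ],
)

```text
time: 10.8
tool_pos: [0.6131, 0.1319, 0.0232]
tcp_rot: [-3.075, -0.638, -0.011]
wrist_force: [2.5, 3.2, 6.8]
finger_gap: 0.748
gripper_force: 3.1
```

```bash
python3 -c "
from look import *
look('s12')
"
```

```text
1 turn [ 0.     -0.0071 -0.0005] shift cm [-8.2926  0.0728  0.0611]
-1 turn [-0.0112 -0.0001  3.141 ] shift cm [-8.2926  0.0728  0.0611]
wh [ 0.0179 -0.0043  0.0232] yawx 23.469739304330343 tilt [ 0.0065  0.0028 -1.    ] gap 0.7520224776259197 F [2.7628 2.5944 6.5392] t 10.85 q [ 0.2782  0.5101 -0.6736  1.6934  0.3567  1.0568 -1.6703]
gold 224 [[ 0.0338  0.0623  0.0889]
 [-0.0728 -0.0547 -0.0217]
 [ 0.0476  0.0566  0.0608]]
bar slope [-1.1101  0.1273] 190
```

The finger is about 6 mm clear and the housing hasn't moved. Now I'll let go of the bar smoothly.

>>> move_arm(
  plan=[
    [[0, 0, 0, 0, 0, -0.3, -0.5], [0, 0, 0, 0, 0, -0.6, -0.5], [0, 0, 0, 0, 0, -0.9, -0.5], [0, 0, 0, 0, 0, -1.2, -0.5], [0, 0, 0, 0, 0, -1.5, -0.5]],
  ],
)

```text
time: 11.27
tool_pos: [0.6088, 0.1287, 0.0355]
tcp_rot: [3.074, 0.638, -0.005]
wrist_force: [1.5, -0.3, 0.5]
finger_gap: 0.75
gripper_force: 0.0
```

>>> move_arm(
  plan=[
    [[0, 0, 0, 0, 0, -1, -0.5], [0, 0, 0, 0, 0, -3, -0.5], [0, 0, 0, 0, 0, -6, -0.5], [0, 0, 0, 0, 0, -9, -0.5], [0, 0, 0, 0, 0, -12, -0.5]],
  ],
)

```text
time: 11.68
tool_pos: [0.609, 0.1294, 0.1574]
tcp_rot: [3.075, 0.639, -0.004]
wrist_force: [0.4, 0.0, 0.4]
finger_gap: 0.75
gripper_force: 0.0
```

>>> move_arm(
  plan=[
    [[0, 0, 0, -3, 0, 0, -0.5], [0, 0, 0, -6, 2, 0, -0.5], [0, 0, 0, -9, 4, 0, -0.5], [0, 0, 0, -12, 6, 0, -0.5], [0, 0, 0, -12, 6, 0, -0.5]],
  ],
)

```text
time: 12.1
tool_pos: [0.52, 0.0189, 0.1557]
tcp_rot: [3.073, 0.624, -0.01]
wrist_force: [1.3, -0.8, -0.8]
finger_gap: 0.752
gripper_force: 0.0
```

```bash
python3 -c "
from look import *
look('s13')
q=read_camera('scene'); X,g=cl(q)
f=X[(X[:,0]>.045)&(X[:,0]<.08)&(X[:,1]>-.022)&(X[:,1]<-.004)&(X[:,2]>.05)]; print('flap',np.polyfit(f[:,1],f[:,2],1))
b=X[(X[:,0]>-.0)&(X[:,0]<.045)&(X[:,1]>.024)&(X[:,1]<.044)&(X[:,2]>.05)]; print('bar',np.polyfit(b[:,1],b[:,2],1))
"
```

```text
1 turn [ 0.0029  0.0038 -0.0079] shift cm [ 4.456  -6.4291 13.3842]
-1 turn [ 0.006  -0.0045  3.1337] shift cm [ 4.456  -6.4291 13.3842]
wh [-0.1096 -0.0686  0.1562] yawx 23.0474365434191 tilt [-0.0024 -0.0042 -1.    ] gap 0.7508859863390506 F [ 0.6549 -0.3399 -0.6518] t 12.15 q [ 0.571   0.1371 -0.7146  1.8134  0.0993  1.2288 -1.3412]
gold 198 [[ 0.0343  0.0631  0.0888]
 [-0.0729 -0.0599 -0.0218]
 [ 0.0482  0.0564  0.0605]]
bar slope [0.0397 0.0585] 147
flap [-0.1688  0.0617]
bar [0.0889 0.057 ]
```

View pics/s13.png

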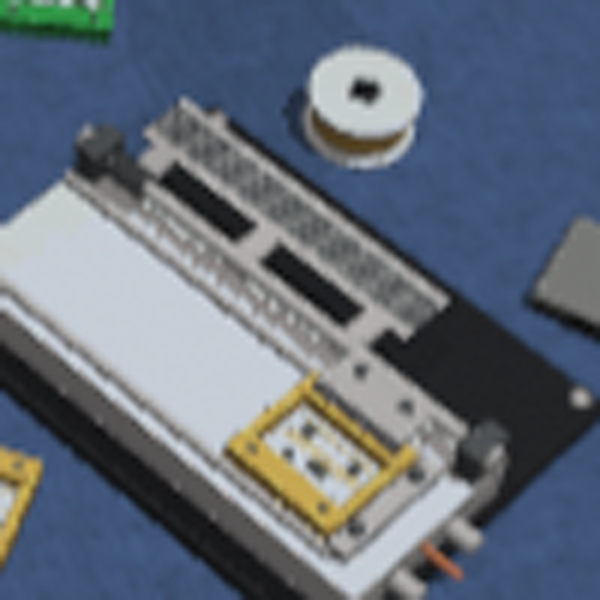

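The flap rests on the housing's side wall at (365,420), with the shaft at about 0.15–0.17 rad. The housing is flat against the stop and nothing nearby has moved.

```bash
python3 -c "
from bench import *
print(hand_in())"
```

```text
the job is handed in; nothing more can be done
None
```

The housing was pushed fully home against the end stop with the flap held up, the flap was then let down onto it (about 0.15 rad measured, 0.17 expected), and the job was handed in at about 12 s; no verdict came back.

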